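Close the well-plate press and trip its start slide

TASK

Take the top plate from its sloping rest by the bar handle and lower it, level and gently, over the two guide pins of the press until it lies flat on the well block; do not let it drop. Let go of it, then push the press's spring-loaded slide all the way to its stop, pause there a moment, and let it spring back home. Leave the plate closed and the bottle, jar and tip box alone.

Things in the scene. Friction and masses are not known exactly. Their poses are not given: they have to be found in the camera images.
- handle (a point): Centre of the top plate's black bar handle, where it is gripped. The bar is 90 mm long (plate's x), 16 mm wide (y), 18 mm high, on two posts at x = +36 and -36 mm; its centre is 31 mm above the plate's top face. Axes are the plate's, z out of its top face. At the start the plate slopes 32 degrees on the rest: top face up and to the robot's side, x up the slope.
- under (a point): Centre of the underside of the same loose top plate, 49 mm below the handle's centre along the plate's z; same axes. The plate is white plastic, 100 (its x) x 200 (its y) x 18 mm, 0.4 to 0.75 kg, with a through hole of 14 mm at y = +84 and at y = -84 mm (x = 0).
- rest: Fixed grey rest for the plate: foot 130 x 190 mm, sloping board 112 mm long, inclined 32 degrees, its middle 58 mm above the bench. A lip 10 mm high along its lower edge stops the plate (half its thickness); the plate lifts off at right angles to the board. Origin: centre of the foot on the bench; x level towards the high end, z up.
- seat (a point): Centre of the top face of the press's grey well block (88 x 128 mm), on which the plate's underside must lie, 52 mm above the bench. Axes of the press: z up, y along the line of its two pins, x away from its slide. The press is fixed: a white slab 20 mm thick, 240 mm along y, x from -138 to +72 mm. The plate may go on either way round.
- pin_l (a point): Tip of the upright steel guide pin at y = +84 mm of the press: 12 mm diameter, tapering over its last 10 mm to a 4 mm tip, 100 mm above the bench (48 mm above the seat, 30 mm above the top face of the closed plate). Axes as seat.
- pin_r (a point): Tip of the other guide pin, the same, at y = -84 mm of the press.
- slide_grip (a point): Point in the black upright grip of the spring-return slide, at x = -107 mm of the press, at home y = -25 mm. The grip is 24 mm (press x) x 16 mm (press y), from 27 to 67 mm above the bench; this point is on its axis 51 mm above the bench and moves with it. Axes as seat.
- slide (a joint): Travel of that slide: 0 at home, 0.05 m at its stop; it grows along the press's +y. A spring drives it home: 2.4 N at home, 6.4 N at the stop.
- amber: Loose bystander: amber bottle with white cap, 72 mm diameter, 135 mm tall; origin at the centre of its foot, z up.
- clearjar: Loose bystander: jar with blue cap, 68 mm diameter, 100 mm tall; origin at the centre of its foot, z up.
- tipbox: Loose bystander: closed grey tip box with a clear lid, 60 x 100 x 50 mm; origin at the centre of its underside, z up.
There are look-alikes about, which are no part of the job. Of the things like the part that bears handle, leave any that is turquoise; of the rest the smaller one is meant.

How it is judged:
By the outcome, as a careful person would: the job done as asked, in the order asked, and still so for the second after the job is handed in, with the robot touching nothing.
It also fails if it takes over 58 s, if anything falls off the work surface, if the arm or the gripper's body presses on something with over 40 N, if the wrist force passes 120 N, or if a joint passes its speed limit or range.

ROBOT

A 7-joint arm with a two-finger parallel gripper is mounted at the origin on the work surface. World frame = base frame: x ahead of the robot, y to its left, z up, the work surface at z = 0. Lengths are in m, angles in rad, forces in N, time in s.
With the tool pointing down it reaches from about 0.4 to 0.75 m from the base axis. Payload 19.5 kg.
Tool frame: the origin (TCP) lies at the very end of the fingers, on their centre line; the grasp point (between the pads) lies 19 mm behind it (ctrl.grip_point_offset is the distance from the TCP to the grasp point, in m); z points along the fingers, y is the line along which they close (so a half turn about z gives the same grasp; the last joint's range is limited). The gripper opens to 85 mm and grips with 20 to 120 N. Pads are 22 mm wide; open, the fingers measure 114 mm over their backs; the gripper's body (76 mm by 85 mm) begins 54 mm behind the grasp point. The pads swing forward as they close: fully open they stand 13 mm farther back than shut.
Start: joints at [-1.185, 0.707, -0.028, 1.485, 0.022, 0.951, -0.075], TCP at [0.239, 0.523, 0.231] pointing down, gripper open.
Joint ranges: [-2.71, 2.71], [-0.32, 2.16], [-1.57, 1.52], [0, 2.45], [-1.46, 4.6], [0, 2.02], [-2.83, 2.83]. Speed limits (rad/s): [1.89, 1.89, 2.57, 2.57, 3.01, 3.01, 3.01].

INTERFACE

Orientations are given as [roll, pitch, yaw] about the fixed x, y, z axes, in that order (R = Rz(yaw) Ry(pitch) Rx(roll)).
In Python, from plant import ctrl, imaging gives the robot as it stands.
- The arm moves only by the tool drive_tool, never from a script. Its argument "commands" is a list of rows, each an object of numbers: "rx", "ry", "rz": the turn, a rotation vector about the world's x, y, z as a fraction of full scale; "x", "y", "z": the shift along the world's x, y, z as a fraction of full scale; "hand": the closure, from 0 (fully open) to 1 (shut). A call has exactly 10 rows; each row shifts and turns the commanded pose from where the row before left it; what a row does not reach is not made up. Full scale, the value 1, is 30 mm for a shift and 5 degrees for a turn. A row lasts 1/12 s, in which the tool goes at most 41.7 mm and 7.16 degrees, less where a joint would pass 70% of its speed; a pose out of reach is approached as far as the arm can. A call with a number of a shift or a turn outside -1 to 1 is refused whole. A call with a gripper value outside its range is refused whole. The fingers move at their own pace and stop on an object; the grip force is fixed at half the most. Time passes only in rows, so rows that do not move let the fingers close, or fill a call up. It gives the time, the measured TCP pose, the force, the opening and the grip force at its end, in the units of the state.
- ctrl.observe(): the state, without advancing time (a new reading comes with each control period).
- imaging.read_camera(name): name is "scene" or "top"; returns a dict with "img" (480x640x3 uint8, blue, green, red), "camera_matrix" (3x3 intrinsics, pixels), "dist_coeffs" ([k1, k2, p1, p2, k3] as OpenCV has them; the pictures are not rectified), "pose" (4x4, takes a point from camera to world coordinates). Camera axes: x right, y down, z forward; pixel columns grow to the right and rows downward; lengths in m; the calibration is good to about 2 mm. A picture is of the moment at which its call begins. There is no depth.
- ctrl.sign_off(): hands the job in; it is judged then, once.
The state is a dict: "t": time; "joint_positions": joint angles; "dq": joint speeds; "joint_efforts": joint torques, N m; "tool_pos": TCP position; "tcp_rot": TCP orientation; "wrist_force": force on the tool from outside, world axes, zero at the start; "torque": the same for the moment, N m; "finger_gap": opening from 0.0 (shut) to 1.0 (fully open); "gripper_force": force on a finger pad.
Only numpy, scipy, OpenCV 4.12 (cv2) and the standard library are available. Lean on these libraries where they do the work, as an engineer would, in place of code of your own. Each camera call takes 0.05 s, during which the arm holds its last target. There are 200 camera calls.

## Working session

There is one attempt and no reset: what is moved stays moved. The work goes in short steps, Python scripts to look and compute and a tool call to move; the robot and the scene stay as the last step left them, time stands still between calls to the robot, and variables do not carry over. Pictures are saved under pics/ and viewed, at most 10 in all, crops included, and the job is handed in when it is done.

Besides the shell and the picture viewer there is one more tool, called after "Call:" by a JSON object that holds its "api" and its "payload". drive_tool: Moves the arm, as the interface text tells. Shift numbers are shares of 30 mm and turn numbers shares of 5 degrees, none past 1 either way. Its arguments: {"type":"object","properties":{"commands":{"type":"array"}},"required":["commands"]}

```bash
ls; mkdir -p pics; cat > h.py <<'E'
import sys; sys.path.insert(0,'.')
import numpy as np, cv2
from plant import ctrl, imaging
from scipy.spatial.transform import Rotation as Rn
def snap(n,f):
    d=imaging.read_camera(n); cv2.imwrite(f'pics/{f}.png',d['img']); np.savez(f'pics/{f}.npz',**d); return d
def load(f): return np.load(f'pics/{f}.npz')
def ray(d,uv):
    p=cv2.undistortPoints(np.array([[uv]],float),d['camera_matrix'],d['dist_coeffs'])[0,0]
    T=d['pose']; return T[:3,3],T[:3,:3]@np.array([p[0],p[1],1.])
def onz(d,uv,z):
    o,r=ray(d,uv); return o+r*(z-o[2])/r[2]
def tri(obs):
    A=np.zeros((3,3));b=np.zeros(3)
    for d,uv in obs:
        o,r=ray(d,uv);r=r/np.linalg.norm(r);M=np.eye(3)-np.outer(r,r);A+=M;b+=M@o
    return np.linalg.solve(A,b)
def proj(d,P):
    T=np.linalg.inv(d['pose']);P=np.atleast_2d(P).astype(float)
    return cv2.projectPoints(P,cv2.Rodrigues(T[:3,:3])[0],T[:3,3],d['camera_matrix'],d['dist_coeffs'])[0][:,0]
E
python3 - <<'E'
from h import *
for n in('scene','top'):
    d=snap(n,n+'0');print(d['pose'].round(3),d['camera_matrix'].round(0))
s=ctrl.observe();print(s)
E
```

```text
pics
[[-0.755  0.42  -0.503  1.337]
 [ 0.655  0.472 -0.59   0.916]
 [-0.01  -0.775 -0.632  1.071]
 [ 0.     0.     0.     1.   ]] [[489.   0. 326.]
 [  0. 489. 245.]
 [  0.   0.   1.]]
[[-0.005 -0.995  0.102  0.401]
 [-1.     0.004 -0.009  0.002]
 [ 0.009 -0.102 -0.995  1.592]
 [ 0.     0.     0.     1.   ]] [[604.   0. 316.]
 [  0. 604. 239.]
 [  0.   0.   1.]]
{'t': 0.1, 'joint_positions': array([-1.18468033,  0.7070033 , -0.0276242 ,  1.48491781,  0.02200039,
        0.95088323, -0.07549253]), 'dq': array([-1.03886975e-03, -2.03470021e-03,  6.24270251e-05,  2.23216591e-04,
        1.07114385e-03, -4.15096268e-04, -4.33537392e-05]), 'joint_efforts': array([ 5.08346602e-04, -8.84266019e+01,  1.23673908e+00, -2.36449134e+01,
        1.71871239e-02,  5.13756400e-03,  4.03779222e-05]), 'tool_pos': array([0.23846528, 0.52298496, 0.23090376]), 'tcp_rot': array([-3.14068354e+00,  2.10618862e-05,  2.71378849e+00]), 'wrist_force': array([0.64190968, 0.30774467, 0.28983273]), 'torque': array([0.0286448 , 0.0476758 , 0.05067471]), 'gripper_force': 0.0, 'finger_gap': 0.9992850868602303}
```

View pics/scene0.png

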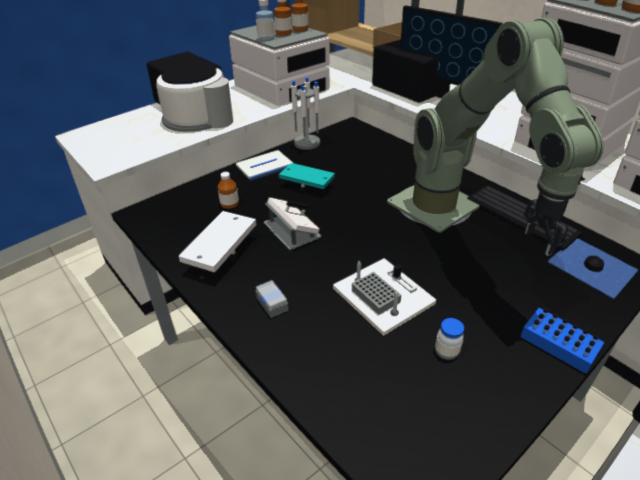

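View pics/top0.png

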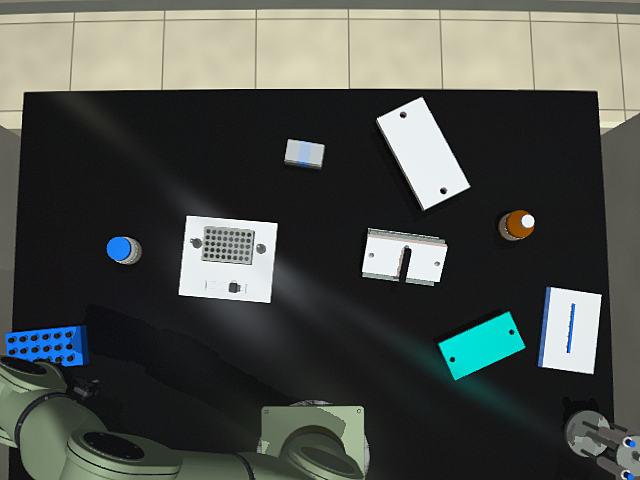

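The scene shows three plate-like candidates (pixels from the top view): the white plate on the grey rest at (405,258), a larger white plate on the bench at (423,153), and a turquoise one at (482,345). Turquoise is ruled out, and the smaller of the two white ones is the plate on the rest. The press is at (228,258), the jar at (123,250), the bottle at (517,225) and the tip box at (305,153). Next I'll check that choice in a close crop.

```bash
python3 - <<'E'
import cv2,numpy as np
a=cv2.imread('pics/top0.png');b=cv2.imread('pics/scene0.png')
r=lambda i,x,y,w,h,W,H:cv2.resize(i[y:y+h,x:x+w],(W,H),interpolation=cv2.INTER_CUBIC)
# each x4
A=r(a,355,220,100,75,400,300);B=r(a,175,210,106,100,400,300*1)
C=r(b,255,190,75,60,400,300);D=r(b,330,250,110,85,400,300)
cv2.imwrite('pics/crop.png',np.vstack([np.hstack([A,B]),np.hstack([C,D])]))
E
```

```text
(no output)
```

View pics/crop.png

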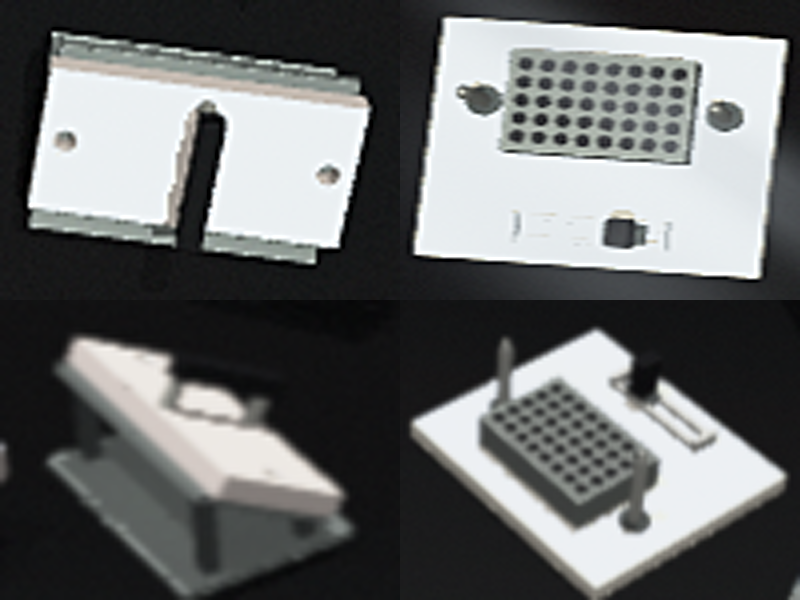

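The crop confirms the white plate with its bar handle on the rest. In the top view its holes are at about (371,255) and (437,264). The press slide grip is at about (235,287), and the pin tips are near (191,241) and (261,248). Next I'll fit the poses.

```bash
cat > fit.py <<'E'
from h import *
from scipy.optimize import least_squares
t,s=load('top0'),load('scene0')
A=lambda x,y:(t,(355+x/4,220+y/4)); B=lambda x,y:(t,(175+(x-400)/3.774,210+y/3))
C=lambda x,y:(s,(255+x/5.333,190+(y-300)/5)); D=lambda x,y:(s,(330+(x-400)/3.636,250+(y-300)/3.529))
h=49e-3
plate=[(A(65,141),(0,.084,.018)),(A(328,175),(0,-.084,.018)),(A(53,68),(.05,.1,.018)),(A(366,107),(.05,-.1,.018)),
(A(30,208),(-.05,.1,.018)),(A(340,246),(-.05,-.1,.018)),(A(211,112),(.045,0,.058)),
(C(80,337),(.05,-.1,.018)),(C(222,478),(.05,.1,.018)),(C(344,492),(-.05,.1,.018)),(C(172,362),(.045,0,.058))]
press=[(B(443,17),(.072,.12,-.032)),(B(787,40),(.072,-.12,-.032)),(B(762,278),(-.138,-.12,-.032)),(B(415,252),(-.138,.12,-.032)),
(B(460,92),(0,.084,.048)),(B(725,115),(0,-.084,.048)),(B(510,48),(.044,.064,0)),(B(700,62),(.044,-.064,0)),(B(690,163),(-.044,-.064,0)),(B(500,148),(-.044,.064,0)),
(D(505,340),(0,-.084,.048)),(D(641,450),(0,.084,.048)),(D(597,330),(-.138,-.12,-.032)),(D(413,425),(.072,-.12,-.032)),(D(787,480),(-.138,.12,-.032))]
def run(L,tilt,p0,fz):
    def pose(p):
        return Rn.from_euler('z',p[3])*Rn.from_euler('y',-tilt), np.array([p[0],p[1],p[2] if fz is None else fz])
    def f(p):
        R,c=pose(p);return np.concatenate([proj(d,R.apply(P)+c)[0]-uv for (d,uv),P in L])
    r=least_squares(f,p0,loss='soft_l1')
    print(r.x.round(4),'yaw',np.degrees(r.x[3]).round(2));print(f(r.x).reshape(-1,2).round(1).tolist());R,c=pose(r.x);return R,c
if __name__=='__main__':
    R,c=run(plate,np.radians(32),[.45,-.22,.06,-.1],None);print('under',c,'handle',R.apply([0,0,h])+c,R.as_matrix().round(3))
    R,c=run(press,0,[.45,.2,.052,-.1],.052);print('pins',R.apply([[0,.084,.048],[0,-.084,.048],[-.107,-.025,-.001]])+c)
    for n,uv,z in(('jar',(120,249),.1),('amber',(527,220),.135),('tip',(305,150),.05),('bigplate',(423,153),.02)):print(n,onz(t,uv,z).round(3))
E
python3 fit.py
```

```text
[ 0.5136 -0.2374  0.0504 -0.1285] yaw -7.36
[[0.1, 0.0], [-0.2, -0.3], [-0.2, -0.1], [0.6, 0.1], [-0.2, -0.4], [-0.9, -0.4], [0.8, 2.9], [-1.1, 0.5], [0.6, -0.3], [-0.6, 0.8], [1.0, -1.1]]
under [ 0.51357857 -0.23738034  0.05035065] handle [ 0.48782671 -0.23405214  0.09190501] [[ 0.841  0.128 -0.526]
 [-0.109  0.992  0.068]
 [ 0.53   0.     0.848]]
[ 0.5435  0.2136  0.0677 -0.0905] yaw -5.19
[[0.4, -0.6], [-0.0, -0.4], [-0.8, 0.4], [-0.8, 0.9], [0.6, -0.3], [-2.5, -2.1], [0.5, -0.0], [-0.4, -0.4], [-1.0, 0.0], [-0.5, 0.7], [0.1, -0.9], [-0.1, -0.7], [-0.3, -1.8], [-0.8, -2.7], [-0.4, -2.8]]
pins [[0.55110066 0.2972731  0.1       ]
 [0.53591289 0.12996102 0.1       ]
 [0.43468483 0.19839259 0.051     ]]
jar [0.53  0.476 0.1  ]
amber [ 0.595 -0.532  0.135]
tip [0.792 0.015 0.05 ]
bigplate [ 0.791 -0.3    0.02 ]
```

Call:
{"api": "drive_tool", "payload": {"commands": [{"x":0.24,"y":-0.84,"z":0,"rz":0.342,"hand":0},{"x":0.24,"y":-0.84,"rz":0.342,"hand":0},{"x":0.24,"y":-0.84,"rz":0.342,"hand":0},{"x":0.24,"y":-0.84,"rz":0.342,"hand":0},{"x":0.24,"y":-0.84,"rz":0.342,"hand":0},{"x":0.24,"y":-0.84,"rz":0.342,"hand":0},{"x":0.24,"y":-0.84,"rz":0.342,"hand":0},{"x":0.24,"y":-0.84,"rz":0.342,"hand":0},{"x":0.24,"y":-0.84,"rz":0.342,"hand":0},{"x":0.24,"y":-0.84,"rz":0.342,"hand":0}]}}

```text
$.commands[0]: bad value
```

Call:
{"api": "drive_tool", "payload": {"commands": [{"x":0.24,"y":-0.84,"rx":-0.041,"ry":-0.318,"hand":0},{"x":0.24,"y":-0.84,"rx":-0.041,"ry":-0.318,"hand":0},{"x":0.24,"y":-0.84,"rx":-0.041,"ry":-0.318,"hand":0},{"x":0.24,"y":-0.84,"rx":-0.041,"ry":-0.318,"hand":0},{"x":0.24,"y":-0.84,"rx":-0.041,"ry":-0.318,"hand":0},{"x":0.24,"y":-0.84,"rx":-0.041,"ry":-0.318,"hand":0},{"x":0.24,"y":-0.84,"rx":-0.041,"ry":-0.318,"hand":0},{"x":0.24,"y":-0.84,"rx":-0.041,"ry":-0.318,"hand":0},{"x":0.24,"y":-0.84,"rx":-0.041,"ry":-0.318,"hand":0},{"x":0.24,"y":-0.84,"rx":-0.041,"ry":-0.318,"hand":0}]}}

```text
$.commands[0]: bad value
```

Call:
{"api": "drive_tool", "payload": {"commands": [{"x":0.2,"y":-0.8,"rx":-0.041,"ry":-0.318,"hand":0},{"x":0.2,"y":-0.8,"rx":-0.041,"ry":-0.318,"hand":0},{"x":0.2,"y":-0.8,"rx":-0.041,"ry":-0.318,"hand":0},{"x":0.2,"y":-0.8,"rx":-0.041,"ry":-0.318,"hand":0},{"x":0.2,"y":-0.8,"rx":-0.041,"ry":-0.318,"hand":0},{"x":0.2,"y":-0.8,"rx":-0.041,"ry":-0.318,"hand":0},{"x":0.2,"y":-0.8,"rx":-0.041,"ry":-0.318,"hand":0},{"x":0.2,"y":-0.8,"rx":-0.041,"ry":-0.318,"hand":0},{"x":0.2,"y":-0.8,"rx":-0.041,"ry":-0.318,"hand":0},{"x":0.2,"y":-0.8,"rx":-0.041,"ry":-0.318,"hand":0}]}}

```text
$.commands[0]: bad value
```

Call:
{"api": "drive_tool", "payload": {"commands": [{"x":0.24,"y":-0.84,"z":0,"rx":0,"ry":0,"rz":0.342,"hand":0},{"x":0.24,"y":-0.84,"z":0,"rx":0,"ry":0,"rz":0.342,"hand":0},{"x":0.24,"y":-0.84,"z":0,"rx":0,"ry":0,"rz":0.342,"hand":0},{"x":0.24,"y":-0.84,"z":0,"rx":0,"ry":0,"rz":0.342,"hand":0},{"x":0.24,"y":-0.84,"z":0,"rx":0,"ry":0,"rz":0.342,"hand":0},{"x":0.24,"y":-0.84,"z":0,"rx":0,"ry":0,"rz":0.342,"hand":0},{"x":0.24,"y":-0.84,"z":0,"rx":0,"ry":0,"rz":0.342,"hand":0},{"x":0.24,"y":-0.84,"z":0,"rx":0,"ry":0,"rz":0.342,"hand":0},{"x":0.24,"y":-0.84,"z":0,"rx":0,"ry":0,"rz":0.342,"hand":0},{"x":0.24,"y":-0.84,"z":0,"rx":0,"ry":0,"rz":0.342,"hand":0}]}}

```text
t: 0.93
tool_pos: [0.3106, 0.2699, 0.2312]
tcp_rot: [-3.141, -0.0, 3.014]
wrist_force: [0.4, 0.3, 1.0]
finger_gap: 1.001
gripper_force: 0.0
```

Call:
{"api": "drive_tool", "payload": {"commands": [{"x":0.24,"y":-0.84,"z":0,"rx":-0.041,"ry":-0.318,"rz":0,"hand":0},{"x":0.24,"y":-0.84,"z":0,"rx":-0.041,"ry":-0.318,"rz":0,"hand":0},{"x":0.24,"y":-0.84,"z":0,"rx":-0.041,"ry":-0.318,"rz":0,"hand":0},{"x":0.24,"y":-0.84,"z":0,"rx":-0.041,"ry":-0.318,"rz":0,"hand":0},{"x":0.24,"y":-0.84,"z":0,"rx":-0.041,"ry":-0.318,"rz":0,"hand":0},{"x":0.24,"y":-0.84,"z":0,"rx":-0.041,"ry":-0.318,"rz":0,"hand":0},{"x":0.24,"y":-0.84,"z":0,"rx":-0.041,"ry":-0.318,"rz":0,"hand":0},{"x":0.24,"y":-0.84,"z":0,"rx":-0.041,"ry":-0.318,"rz":0,"hand":0},{"x":0.24,"y":-0.84,"z":0,"rx":-0.041,"ry":-0.318,"rz":0,"hand":0},{"x":0.24,"y":-0.84,"z":0,"rx":-0.041,"ry":-0.318,"rz":0,"hand":0}]}}

```text
t: 1.77
tool_pos: [0.3826, 0.0181, 0.2313]
tcp_rot: [3.141, 0.281, 3.013]
wrist_force: [0.9, -0.5, -0.5]
finger_gap: 1.004
gripper_force: 0.0
```

Call:
{"api": "drive_tool", "payload": {"commands": [{"x":0.22,"y":-0.82,"z":0,"rx":-0.041,"ry":-0.318,"rz":0,"hand":0},{"x":0.22,"y":-0.82,"z":0,"rx":-0.041,"ry":-0.318,"rz":0,"hand":0},{"x":0.22,"y":-0.82,"z":0,"rx":-0.041,"ry":-0.318,"rz":0,"hand":0},{"x":0.22,"y":-0.82,"z":0,"rx":-0.041,"ry":-0.318,"rz":0,"hand":0},{"x":0.22,"y":-0.82,"z":0,"rx":-0.041,"ry":-0.318,"rz":0,"hand":0},{"x":0.22,"y":-0.82,"z":0,"rx":-0.041,"ry":-0.318,"rz":0,"hand":0},{"x":0.22,"y":-0.82,"z":0,"rx":-0.041,"ry":-0.318,"rz":0,"hand":0},{"x":0.22,"y":-0.82,"z":0,"rx":-0.041,"ry":-0.318,"rz":0,"hand":0},{"x":0.22,"y":-0.82,"z":0,"rx":-0.041,"ry":-0.318,"rz":0,"hand":0},{"x":0.22,"y":-0.82,"z":0,"rx":-0.041,"ry":-0.318,"rz":0,"hand":0}]}}

```text
t: 2.6
tool_pos: [0.4545, -0.2216, 0.2542]
tcp_rot: [3.136, 0.52, 3.012]
wrist_force: [0.5, 0.3, -1.3]
finger_gap: 1.0
gripper_force: 0.0
```

```bash
python3 -c "
from h import *
s=ctrl.observe();print(s['joint_positions'].round(3),s['dq'].round(3),s['tool_pos'],s['tcp_rot'])"
```

```text
[ 7.420e-01  4.700e-01 -3.690e-01  2.203e+00  7.950e-01  1.000e-03
  1.099e+00] [ 1.156  0.312 -0.724 -0.42   0.325 -0.003  0.332] [ 0.45451599 -0.22155229  0.25422359] [3.13580533 0.5198556  3.01193733]
```

Call:
{"api": "drive_tool", "payload": {"commands": [{"x":0,"y":0,"z":0,"rx":-0.01,"ry":-0.08,"rz":0,"hand":0},{"x":0,"y":0,"z":0,"rx":-0.01,"ry":-0.08,"rz":0,"hand":0},{"x":0,"y":0,"z":-0.1,"rx":-0.01,"ry":-0.08,"rz":0,"hand":0},{"x":0,"y":0,"z":-0.2,"rx":-0.01,"ry":-0.08,"rz":0,"hand":0},{"x":0,"y":0,"z":-0.2,"rx":-0.01,"ry":-0.08,"rz":0,"hand":0},{"x":0,"y":0,"z":-0.2,"rx":0,"ry":0,"rz":0,"hand":0},{"x":0,"y":0,"z":-0.2,"rx":0,"ry":0,"rz":0,"hand":0},{"x":0,"y":0,"z":-0.2,"rx":0,"ry":0,"rz":0,"hand":0},{"x":0,"y":0,"z":0,"rx":0,"ry":0,"rz":0,"hand":0},{"x":0,"y":0,"z":0,"rx":0,"ry":0,"rz":0,"hand":0}]}}

```text
t: 3.43
tool_pos: [0.4622, -0.2299, 0.2445]
tcp_rot: [3.121, 0.52, 3.013]
wrist_force: [-0.9, -0.4, 0.1]
finger_gap: 0.999
gripper_force: 0.0
```

```bash
python3 -c "
from h import *
s=ctrl.observe();print(s['joint_positions'].round(3),s['dq'].round(3),s['tool_pos'],s['tcp_rot'])"
```

```text
[ 7.750e-01  5.080e-01 -3.950e-01  2.178e+00  8.080e-01  1.000e-03
  1.112e+00] [ 0.004 -0.01  -0.002  0.001 -0.001 -0.002 -0.   ] [ 0.46224926 -0.22988938  0.24453765] [3.12102773 0.51985652 3.01277101]
```

```bash
cat > kin.py <<'E'
from h import *
from scipy.optimize import least_squares
import itertools
Q=np.array([[-1.18468,.7070,-.02762,1.48492,.0220,.95088,-.07549],[.742,.470,-.369,2.203,.795,.001,1.099],[.775,.508,-.395,2.178,.808,.001,1.112]])
P=np.array([[.23847,.52298,.2309],[.45452,-.22155,.25422],[.46225,-.22989,.24454]]);E=np.array([[-3.14068,0,2.71379],[3.13581,.51986,3.01194],[3.12103,.51986,3.01277]])
def fk(q,sg,L,off):
    R=Rn.identity();p=np.zeros(3)
    for i in range(7):
        R=R*Rn.from_euler('z' if i%2==0 else 'y',sg[i]*q[i])
        if i in(0,2,4,6): p=p+R.apply([L[i//2] if 0 else 0,0,[L[0],L[1],L[2],L[3]][i//2]]) if i!=0 else p+np.array([0,0,L[0]])
    return p,R*Rn.from_euler('z',off)
if __name__=='__main__':
    for s3,s5,s7 in itertools.product((1,-1),repeat=3):
        sg=[-1,1,s3,1,s5,1,s7]
        def f(x):
            r=[]
            for q,p,e in zip(Q,P,E):
                a,R=fk(q,sg,x[:4],x[4]);r+=[*(a-p),*(R.inv()*Rn.from_euler('xyz',e)).as_rotvec()]
            return np.array(r)
        b=min((least_squares(f,[.36,.42,.37,.23,o]) for o in(0,1.6,3.1,-1.6)),key=lambda r:r.cost);print(sg,b.cost,b.x.round(4),abs(b.fun).max().round(4))
E
python3 kin.py
```

```text
[-1, 1, 1, 1, 1, 1, 1] 1.6214647032858198 [-1.0616  1.2102 -0.1906 -0.1522  2.9248] 1.2706
[-1, 1, 1, 1, 1, 1, -1] 1.707526637467979 [-1.0616  1.2102 -0.1906 -0.1522  0.1884] 1.3148
[-1, 1, 1, 1, -1, 1, 1] 2.9442733168163038 [-1.0569  1.2086 -0.1907 -0.1484 -0.1521] 1.8316
[-1, 1, 1, 1, -1, 1, -1] 0.4558426564703937 [-1.0569  1.2086 -0.1907 -0.1484  1.2538] 0.5624
[-1, 1, -1, 1, 1, 1, 1] 1.8327920008948122 [0.1757 0.5946 0.2412 0.2708 3.2586] 1.5622
[-1, 1, -1, 1, 1, 1, -1] 0.8316010914008527 [0.1757 0.5946 0.2412 0.2708 0.4933] 1.0518
[-1, 1, -1, 1, -1, 1, 1] 1.8610652306000068 [0.1826 0.592  0.2414 0.2756 0.1469] 1.5749
[-1, 1, -1, 1, -1, 1, -1] 0.0007123200153892925 [ 0.1826  0.592   0.2414  0.2756 -4.7126] 0.026
```

Call:
{"api": "drive_tool", "payload": {"commands": [{"x":0,"y":0,"z":0,"rx":0.05,"ry":0.4,"rz":0,"hand":0},{"x":0,"y":0,"z":0,"rx":0.05,"ry":0.4,"rz":0,"hand":0},{"x":0,"y":0,"z":0,"rx":0.05,"ry":0.4,"rz":0,"hand":0},{"x":0.1,"y":0,"z":-0.3,"rx":0.05,"ry":0.4,"rz":0,"hand":0},{"x":0.15,"y":0,"z":-0.4,"rx":0.05,"ry":0.4,"rz":0,"hand":0},{"x":0.15,"y":0,"z":-0.4,"rx":0.05,"ry":0.4,"rz":0,"hand":0},{"x":0.15,"y":0,"z":-0.4,"rx":0.05,"ry":0.4,"rz":0,"hand":0},{"x":0.15,"y":0,"z":-0.4,"rx":0.05,"ry":0.4,"rz":0,"hand":0},{"x":0.15,"y":0,"z":-0.4,"rx":0.05,"ry":0.4,"rz":0,"hand":0},{"x":0.1,"y":0,"z":-0.3,"rx":0.05,"ry":0.4,"rz":0,"hand":0}]}}

```text
t: 4.27
tool_pos: [0.4909, -0.2298, 0.166]
tcp_rot: [3.123, 0.166, 3.013]
wrist_force: [-0.4, -0.5, 0.2]
finger_gap: 0.998
gripper_force: 0.0
```

```bash
python3 -c "
from h import *
snap('top','top1');snap('scene','scene1')
s=ctrl.observe();print(s['joint_positions'].round(3),s['dq'].round(3),s['tool_pos'],s['tcp_rot'])
a=load('top1')['img'];b=load('scene1')['img']
c=lambda i,x,y,w,h:cv2.resize(i[y:y+h,x:x+w],(400,400),interpolation=cv2.INTER_CUBIC)
cv2.imwrite('pics/c1.png',np.hstack([c(a,340,210,120,120),c(b,235,160,110,110)]))"
```

```text
[ 0.754  0.755 -0.62   1.849  0.697  0.581  1.175] [ 0.023 -0.049  0.002  0.055  0.016 -0.063 -0.016] [ 0.49116703 -0.22949744  0.16571263] [3.1218512  0.16670044 3.01370859]
```

View pics/c1.png

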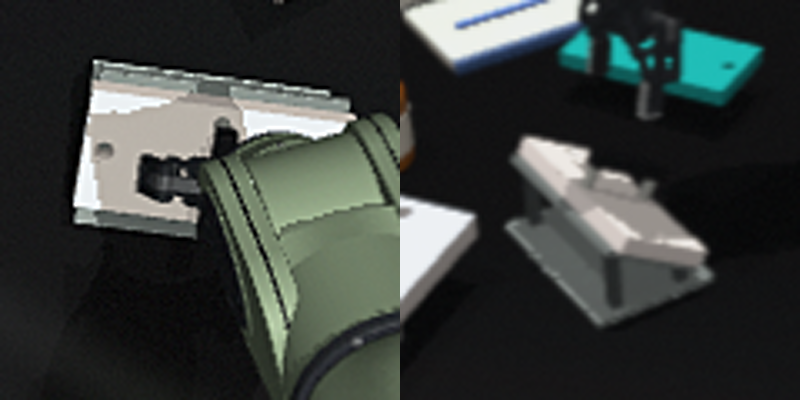

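The picture shows the plate unmoved on the rest, with the open fingers above the handle (left crop, about (180,180)). Descending now.

Call:
{"api": "drive_tool", "payload": {"commands": [{"x":0,"y":-0.06,"z":-0.2,"rx":-0.07,"ry":0.01,"rz":-0.01,"hand":0},{"x":0,"y":-0.06,"z":-0.35,"rx":-0.07,"ry":0.01,"rz":-0.01,"hand":0},{"x":0,"y":-0.05,"z":-0.4,"rx":-0.08,"ry":0.01,"rz":-0.02,"hand":0},{"x":0,"y":0,"z":-0.4,"rx":0,"ry":0,"rz":0,"hand":0},{"x":0,"y":0,"z":-0.4,"rx":0,"ry":0,"rz":0,"hand":0},{"x":0,"y":0,"z":-0.4,"rx":0,"ry":0,"rz":0,"hand":0},{"x":0,"y":0,"z":-0.3,"rx":0,"ry":0,"rz":0,"hand":0},{"x":0,"y":0,"z":-0.3,"rx":0,"ry":0,"rz":0,"hand":0},{"x":0,"y":0,"z":-0.2,"rx":0,"ry":0,"rz":0,"hand":0},{"x":0,"y":0,"z":-0.05,"rx":0,"ry":0,"rz":0,"hand":0}]}}

```text
t: 5.2
tool_pos: [0.4902, -0.2351, 0.0764]
tcp_rot: [-3.141, 0.168, 3.013]
wrist_force: [-0.6, 0.1, -0.3]
finger_gap: 1.0
gripper_force: 0.0
```

Call:
{"api": "drive_tool", "payload": {"commands": [{"x":0,"y":0,"z":0,"rx":0,"ry":0,"rz":0,"hand":0.3},{"x":0,"y":0,"z":0,"rx":0,"ry":0,"rz":0,"hand":0.5},{"x":0,"y":0,"z":0,"rx":0,"ry":0,"rz":0,"hand":0.6},{"x":0,"y":0,"z":0,"rx":0,"ry":0,"rz":0,"hand":0.7},{"x":0,"y":0,"z":0,"rx":0,"ry":0,"rz":0,"hand":0.75},{"x":0,"y":0,"z":0,"rx":0,"ry":0,"rz":0,"hand":0.8},{"x":0,"y":0,"z":0,"rx":0,"ry":0,"rz":0,"hand":1},{"x":0,"y":0,"z":0,"rx":0,"ry":0,"rz":0,"hand":1},{"x":0,"y":0,"z":0,"rx":0,"ry":0,"rz":0,"hand":1},{"x":0,"y":0,"z":0,"rx":0,"ry":0,"rz":0,"hand":1}]}}

```text
t: 6.03
tool_pos: [0.4909, -0.2347, 0.0772]
tcp_rot: [-3.141, 0.169, 3.013]
wrist_force: [-2.7, 5.1, 8.4]
finger_gap: 0.175
gripper_force: 59.3
```

Call:
{"api": "drive_tool", "payload": {"commands": [{"x":-0.03,"y":0,"z":0.05,"rx":0,"ry":0,"rz":0,"hand":1},{"x":-0.06,"y":0.01,"z":0.1,"rx":0,"ry":0,"rz":0,"hand":1},{"x":-0.12,"y":0.015,"z":0.2,"rx":0,"ry":0,"rz":0,"hand":1},{"x":-0.16,"y":0.02,"z":0.25,"rx":0,"ry":0,"rz":0,"hand":1},{"x":-0.16,"y":0.02,"z":0.25,"rx":0,"ry":0,"rz":0,"hand":1},{"x":-0.16,"y":0.02,"z":0.25,"rx":0,"ry":0,"rz":0,"hand":1},{"x":-0.16,"y":0.02,"z":0.25,"rx":0,"ry":0,"rz":0,"hand":1},{"x":-0.16,"y":0.02,"z":0.25,"rx":0,"ry":0,"rz":0,"hand":1},{"x":-0.16,"y":0.02,"z":0.25,"rx":0,"ry":0,"rz":0,"hand":1},{"x":-0.1,"y":0.01,"z":0.15,"rx":0,"ry":0,"rz":0,"hand":1}]}}

```text
t: 6.87
tool_pos: [0.452, -0.2306, 0.1379]
tcp_rot: [-3.14, 0.169, 3.013]
wrist_force: [-0.2, 0.0, -3.8]
finger_gap: 0.178
gripper_force: 58.7
```

Call:
{"api": "drive_tool", "payload": {"commands": [{"x":0,"y":0,"z":0.3,"rx":0.04,"ry":0.318,"rz":0.02,"hand":1},{"x":0,"y":0,"z":0.3,"rx":0.04,"ry":0.318,"rz":0.02,"hand":1},{"x":0.05,"y":0.05,"z":0.3,"rx":0.04,"ry":0.318,"rz":0.02,"hand":1},{"x":0.05,"y":0.1,"z":0.3,"rx":0.04,"ry":0.318,"rz":0.02,"hand":1},{"x":0.1,"y":0.15,"z":0.3,"rx":0.04,"ry":0.318,"rz":0.02,"hand":1},{"x":0.1,"y":0.2,"z":0.3,"rx":0.04,"ry":0.318,"rz":0.02,"hand":1},{"x":0.1,"y":0.3,"z":0.3,"rx":0.04,"ry":0.318,"rz":0.02,"hand":1},{"x":0.1,"y":0.4,"z":0.2,"rx":0.04,"ry":0.318,"rz":0.02,"hand":1},{"x":0.1,"y":0.5,"z":0.1,"rx":0.04,"ry":0.318,"rz":0.02,"hand":1},{"x":0.1,"y":0.6,"z":0.1,"rx":0.04,"ry":0.318,"rz":0.02,"hand":1}]}}

```text
t: 7.7
tool_pos: [0.4735, -0.1614, 0.2123]
tcp_rot: [3.141, -0.112, 3.03]
wrist_force: [-0.3, 0.1, -4.5]
finger_gap: 0.18
gripper_force: 58.8
```

Call:
{"api": "drive_tool", "payload": {"commands": [{"x":0.1,"y":0.6,"z":0,"rx":0.04,"ry":0.318,"rz":0.02,"hand":1},{"x":0.1,"y":0.6,"z":0,"rx":0.04,"ry":0.318,"rz":0.02,"hand":1},{"x":0.1,"y":0.6,"z":0,"rx":0.04,"ry":0.318,"rz":0.02,"hand":1},{"x":0.1,"y":0.6,"z":0,"rx":0.04,"ry":0.318,"rz":0.02,"hand":1},{"x":0.1,"y":0.6,"z":0,"rx":0.04,"ry":0.318,"rz":0.02,"hand":1},{"x":0.1,"y":0.6,"z":0,"rx":0.04,"ry":0.318,"rz":0.02,"hand":1},{"x":0.1,"y":0.6,"z":0,"rx":0.04,"ry":0.318,"rz":0.02,"hand":1},{"x":0.1,"y":0.6,"z":0,"rx":0.04,"ry":0.318,"rz":0.02,"hand":1},{"x":0.1,"y":0.6,"z":0,"rx":0.04,"ry":0.318,"rz":0.02,"hand":1},{"x":0.1,"y":0.6,"z":0,"rx":0.04,"ry":0.318,"rz":0.02,"hand":1}]}}

```text
t: 8.53
tool_pos: [0.5036, 0.0193, 0.212]
tcp_rot: [3.134, -0.392, 3.05]
wrist_force: [0.6, -0.4, -3.7]
finger_gap: 0.173
gripper_force: 58.8
```

Call:
{"api": "drive_tool", "payload": {"commands": [{"x":0.13,"y":0.7,"z":0,"rx":-0.02,"ry":0,"rz":0,"hand":1},{"x":0.13,"y":0.8,"z":0,"rx":-0.02,"ry":0,"rz":0.01,"hand":1},{"x":0.13,"y":0.8,"z":0,"rx":-0.02,"ry":0,"rz":0.01,"hand":1},{"x":0.13,"y":0.8,"z":0,"rx":-0.02,"ry":0,"rz":0.01,"hand":1},{"x":0.13,"y":0.8,"z":0,"rx":0,"ry":0,"rz":0,"hand":1},{"x":0.13,"y":0.8,"z":0,"rx":0,"ry":0,"rz":0,"hand":1},{"x":0.13,"y":0.7,"z":0,"rx":0,"ry":0,"rz":0,"hand":1},{"x":0.12,"y":0.6,"z":0,"rx":0,"ry":0,"rz":0,"hand":1},{"x":0.1,"y":0.3,"z":0,"rx":0,"ry":0,"rz":0,"hand":1},{"x":0.02,"y":0.15,"z":0,"rx":0,"ry":0,"rz":0,"hand":1}]}}

```text
t: 9.37
tool_pos: [0.5379, 0.2135, 0.2117]
tcp_rot: [3.141, -0.391, 3.052]
wrist_force: [-0.8, 0.6, -5.1]
finger_gap: 0.184
gripper_force: 58.8
```

```bash
python3 -c "
from h import *
snap('top','top2');snap('scene','scene2')
s=ctrl.observe();print(s['joint_positions'].round(3),s['tool_pos'],s['tcp_rot'])
a=load('top2')['img'];b=load('scene2')['img']
c=lambda i,x,y,w,h:cv2.resize(i[y:y+h,x:x+w],(400,400),interpolation=cv2.INTER_CUBIC)
cv2.imwrite('pics/c2.png',np.hstack([c(a,160,190,130,130),c(b,320,200,130,130)]))"
```

```text
[-0.113  0.994 -0.658  1.05   0.293  1.544  0.823] [0.53790497 0.2122758  0.21172006] [ 3.14153374 -0.39053098  3.05035913]
```

View pics/c2.png

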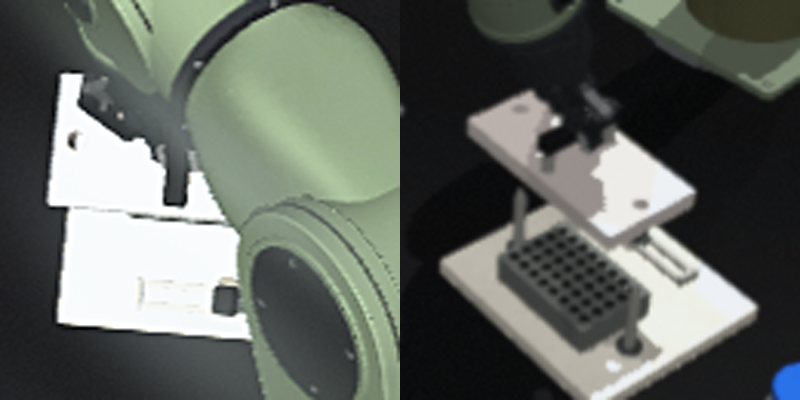

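The picture shows the plate held level above the press. In the scene crop its holes are at (521,107) and (641,204), and the pin tips are at (519,188) and (634,283). Next I'll measure the offset.

```bash
cat > fit2.py <<'E'
from h import *
import fit
t,s=load('top2'),load('scene2');k=130/400
A=lambda x,y:(t,(160+x*k,190+y*k)); C=lambda x,y:(s,(320+(x-400)*k,200+y*k))
pl=[(A(75,139),(0,.084,.018)),(A(60,73),(.05,.1,.018)),(A(48,206),(-.05,.1,.018)),
(C(521,107),(0,-.084,.018)),(C(641,204),(0,.084,.018)),(C(467,122),(.05,-.1,.018)),(C(611,240),(.05,.1,.018)),(C(694,193),(-.05,.1,.018)),(C(530,91),(-.05,-.1,.018))]
R,c=fit.run(pl,0,[.54,.21,.177,-.09],None)
fit.run(pl,0,[.54,.21,.177,-.09],.177)
P=[x for i,x in enumerate(fit.press) if i not in(5,)]
fit.run(P,0,[.54,.21,.05,-.09],None); fit.run(P,0,[.54,.21,.05,-.09],.052)
print('pin tips by tri',tri([fit.D(505,340)]*0+[ (s,(358.8,261.2)),(load('top0'),(261,245.5))]) , tri([(s,(396.2,292.2)),(load('top0'),(190.9,240.7))]))
print('holes scene on z=.195',onz(s,(359.3,234.8),.195),onz(s,(398.3,266.3),.195),'pins',onz(s,(358.8,261.2),.1),onz(s,(396.2,292.2),.1))
print('topL hole',onz(t,(184.4,235.2),.195),'pin',onz(t,(190.9,240.7),.1))
E
python3 fit2.py
```

```text
[ 0.5468  0.2118  0.1765 -0.0727] yaw -4.17
[[-0.1, 0.4], [-0.1, 0.2], [-0.1, -0.5], [-1.0, 1.4], [-0.2, 0.4], [-0.4, 0.4], [-0.1, -0.3], [0.0, -0.3], [5.6, -2.3]]
[ 0.5469  0.2118  0.177  -0.0719] yaw -4.12
[[-0.1, 0.4], [-0.1, 0.2], [-0.1, -0.5], [-1.0, 1.3], [-0.1, 0.3], [-0.4, 0.3], [-0.1, -0.5], [0.0, -0.5], [5.5, -2.4]]
[ 0.5438  0.2143  0.0454 -0.089 ] yaw -5.1
[[0.6, -0.3], [-0.2, -0.3], [-0.9, 0.2], [-0.4, 0.9], [0.8, -0.1], [0.6, 0.2], [-0.4, -0.3], [-1.0, 0.0], [-0.3, 0.8], [0.0, 0.9], [-0.1, 1.1], [-0.4, -0.2], [-0.7, -1.0], [-0.5, -1.1]]
[ 0.5438  0.214   0.0046 -0.0889] yaw -5.1
[[0.2, -0.6], [-0.2, -0.6], [-0.9, 0.2], [-0.9, 0.9], [0.4, -0.3], [0.3, -0.1], [-0.5, -0.6], [-1.1, -0.1], [-0.6, 0.6], [0.0, -0.8], [-0.0, -0.6], [-0.4, -1.7], [-0.8, -2.5], [-0.3, -2.7]]
pin tips by tri [0.53641318 0.1263985  0.09495041] [0.55096406 0.29824566 0.09903327]
holes scene on z=.195 [0.53447747 0.12557356 0.195     ] [0.55178052 0.29495702 0.195     ] pins [0.53877316 0.13233346 0.1       ] [0.55231374 0.29833329 0.1       ]
topL hole [0.55379163 0.29519592 0.195     ] pin [0.5503533  0.29863126 0.1       ]
```

Call:
{"api": "drive_tool", "payload": {"commands": [{"x":-0.05,"y":0.08,"z":-0.1,"rx":0,"ry":0,"rz":0,"hand":1},{"x":0,"y":0,"z":-0.3,"rx":0,"ry":0,"rz":0,"hand":1},{"x":0,"y":0,"z":-0.4,"rx":0,"ry":0,"rz":0,"hand":1},{"x":0,"y":0,"z":-0.4,"rx":0,"ry":0,"rz":0,"hand":1},{"x":0,"y":0,"z":-0.4,"rx":0,"ry":0,"rz":0,"hand":1},{"x":0,"y":0,"z":-0.3,"rx":0,"ry":0,"rz":0,"hand":1},{"x":0,"y":0,"z":-0.2,"rx":0,"ry":0,"rz":0,"hand":1},{"x":0,"y":0,"z":-0.15,"rx":0,"ry":0,"rz":0,"hand":1},{"x":0,"y":0,"z":0,"rx":0,"ry":0,"rz":0,"hand":1},{"x":0,"y":0,"z":0,"rx":0,"ry":0,"rz":0,"hand":1}]}}

```text
t: 10.3
tool_pos: [0.5367, 0.2145, 0.1445]
tcp_rot: [3.142, -0.39, 3.05]
wrist_force: [-0.1, 0.7, -3.3]
finger_gap: 0.179
gripper_force: 58.8
```

```bash
python3 -c "
from h import *
snap('top','top3');snap('scene','scene3')
s=ctrl.observe();print(s['joint_positions'].round(3),s['tool_pos'],s['tcp_rot'],s['wrist_force'])
a=load('top3')['img'];b=load('scene3')['img']
c=lambda i,x,y,w,h,W,H:cv2.resize(i[y:y+h,x:x+w],(W,H),interpolation=cv2.INTER_CUBIC)
cv2.imwrite('pics/c3.png',np.hstack([c(a,165,200,60,100,300,500),c(b,330,220,100,100,500,500)]))"
```

```text
[-0.111  1.065 -0.645  1.129  0.327  1.405  0.813] [0.53677728 0.21454504 0.14474477] [ 3.1413845  -0.38962689  3.04968061] [-0.58151622  0.15956343 -5.3673769 ]
```

View pics/c3.png

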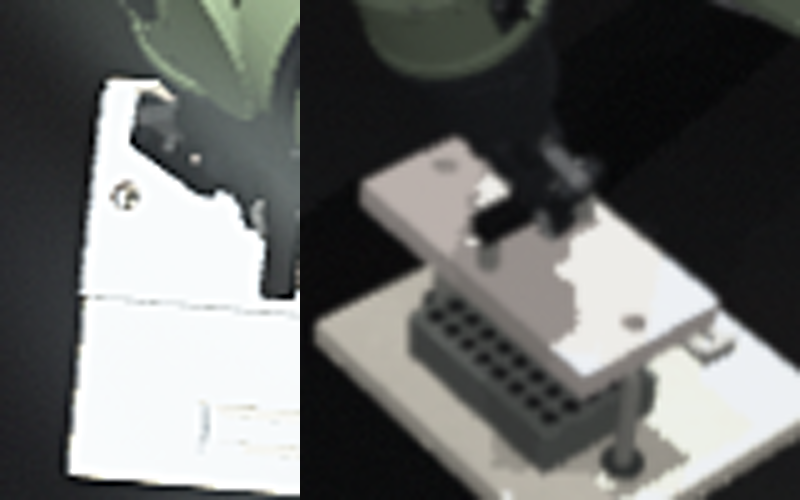

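The top crop shows the pin tip inside the left hole at (125,195). In the scene crop the holes are at (445,163) and (633,323). A quick check of the offset before lowering.

```bash
python3 -c "
from h import *
import fit
t,s=load('top3'),load('scene3')
C=lambda x,y:(s,(330+(x-300)/5,220+y/5));A=lambda x,y:(t,(165+x/5,200+y/5))
z=.1277
for p in [(445,163),(633,323)]: print('hole',onz(*C(*p),z))
print('pins',onz(s,(358.8,261.2),.1),onz(s,(396.2,292.2),.1))
print('top hole',onz(*A(125,195),z),'pin',onz(t,(190.9,240.7),.1))
pl=[(A(125,195),(0,.084,.018)),(A(105,80),(.05,.1,.018)),(A(80,294),(-.05,.1,.018)),(C(445,163),(0,-.084,.018)),(C(633,323),(0,.084,.018)),(C(360,187),(.05,-.1,.018)),(C(583,380),(.05,.1,.018)),(C(718,302),(-.05,.1,.018)),(C(455,138),(-.05,-.1,.018))]
fit.run(pl,0,[.54,.21,.11,-.09],None);fit.run(pl,0,[.54,.21,.11,-.09],.11)
"
```

```text
hole [0.53383187 0.12677356 0.1277    ]
hole [0.55173478 0.29620839 0.1277    ]
pins [0.53877316 0.13233346 0.1       ] [0.55231374 0.29833329 0.1       ]
top hole [0.55176125 0.29540475 0.1277    ] pin [0.5503533  0.29863126 0.1       ]
[ 0.5456  0.2122  0.1092 -0.0839] yaw -4.81
[[-0.1, -0.3], [-0.6, 1.9], [0.3, -0.3], [-0.8, 1.1], [-0.3, 0.2], [-0.3, 0.0], [0.0, -0.2], [-0.3, 0.2], [6.6, -2.9]]
[ 0.5459  0.2123  0.1011 -0.0826] yaw -4.73
[[-0.3, -0.5], [-0.7, 1.8], [0.2, -0.4], [-0.8, 1.0], [-0.3, 0.1], [-0.3, -0.1], [0.0, -0.4], [-0.3, -0.0], [6.6, -3.1]]
```

Call:
{"api": "drive_tool", "payload": {"commands": [{"x":0,"y":0.09,"z":0,"rx":0,"ry":0,"rz":0,"hand":1},{"x":0,"y":0,"z":-0.05,"rx":0,"ry":0,"rz":0,"hand":1},{"x":0,"y":0,"z":-0.07,"rx":0,"ry":0,"rz":0,"hand":1},{"x":0,"y":0,"z":-0.07,"rx":0,"ry":0,"rz":0,"hand":1},{"x":0,"y":0,"z":-0.07,"rx":0,"ry":0,"rz":0,"hand":1},{"x":0,"y":0,"z":-0.07,"rx":0,"ry":0,"rz":0,"hand":1},{"x":0,"y":0,"z":-0.07,"rx":0,"ry":0,"rz":0,"hand":1},{"x":0,"y":0,"z":-0.06,"rx":0,"ry":0,"rz":0,"hand":1},{"x":0,"y":0,"z":0,"rx":0,"ry":0,"rz":0,"hand":1},{"x":0,"y":0,"z":0,"rx":0,"ry":0,"rz":0,"hand":1}]}}

```text
t: 11.23
tool_pos: [0.5366, 0.2171, 0.1304]
tcp_rot: [-3.141, -0.39, 3.05]
wrist_force: [0.6, -0.5, -4.6]
finger_gap: 0.177
gripper_force: 58.8
```

Call:
{"api": "drive_tool", "payload": {"commands": [{"x":0,"y":0,"z":-0.04,"rx":0,"ry":0,"rz":0,"hand":1},{"x":0,"y":0,"z":-0.04,"rx":0,"ry":0,"rz":0,"hand":1},{"x":0,"y":0,"z":-0.04,"rx":0,"ry":0,"rz":0,"hand":1},{"x":0,"y":0,"z":-0.04,"rx":0,"ry":0,"rz":0,"hand":1},{"x":0,"y":0,"z":-0.04,"rx":0,"ry":0,"rz":0,"hand":1},{"x":0,"y":0,"z":0,"rx":0,"ry":0,"rz":0,"hand":1},{"x":0,"y":0,"z":0,"rx":0,"ry":0,"rz":0,"hand":1},{"x":0,"y":0,"z":0,"rx":0,"ry":0,"rz":0,"hand":1},{"x":0,"y":0,"z":0,"rx":0,"ry":0,"rz":0,"hand":1},{"x":0,"y":0,"z":0,"rx":0,"ry":0,"rz":0,"hand":1}]}}

```text
t: 12.07
tool_pos: [0.5366, 0.2171, 0.1245]
tcp_rot: [-3.141, -0.39, 3.05]
wrist_force: [0.1, 0.2, -4.3]
finger_gap: 0.174
gripper_force: 58.8
```

Call:
{"api": "drive_tool", "payload": {"commands": [{"x":0,"y":0,"z":-0.04,"rx":0,"ry":0,"rz":0,"hand":1},{"x":0,"y":0,"z":-0.04,"rx":0,"ry":0,"rz":0,"hand":1},{"x":0,"y":0,"z":-0.04,"rx":0,"ry":0,"rz":0,"hand":1},{"x":0,"y":0,"z":-0.04,"rx":0,"ry":0,"rz":0,"hand":1},{"x":0,"y":0,"z":-0.04,"rx":0,"ry":0,"rz":0,"hand":1},{"x":0,"y":0,"z":0,"rx":0,"ry":0,"rz":0,"hand":1},{"x":0,"y":0,"z":0,"rx":0,"ry":0,"rz":0,"hand":1},{"x":0,"y":0,"z":0,"rx":0,"ry":0,"rz":0,"hand":1},{"x":0,"y":0,"z":0,"rx":0,"ry":0,"rz":0,"hand":1},{"x":0,"y":0,"z":0,"rx":0,"ry":0,"rz":0,"hand":1}]}}

```text
t: 12.9
tool_pos: [0.5366, 0.2171, 0.1185]
tcp_rot: [-3.141, -0.39, 3.05]
wrist_force: [-0.2, 0.2, -4.9]
finger_gap: 0.176
gripper_force: 58.8
```

Call:
{"api": "drive_tool", "payload": {"commands": [{"x":0,"y":0,"z":-0.04,"rx":0,"ry":0,"rz":0,"hand":1},{"x":0,"y":0,"z":-0.04,"rx":0,"ry":0,"rz":0,"hand":1},{"x":0,"y":0,"z":-0.04,"rx":0,"ry":0,"rz":0,"hand":1},{"x":0,"y":0,"z":-0.04,"rx":0,"ry":0,"rz":0,"hand":1},{"x":0,"y":0,"z":-0.04,"rx":0,"ry":0,"rz":0,"hand":1},{"x":0,"y":0,"z":0,"rx":0,"ry":0,"rz":0,"hand":1},{"x":0,"y":0,"z":0,"rx":0,"ry":0,"rz":0,"hand":1},{"x":0,"y":0,"z":0,"rx":0,"ry":0,"rz":0,"hand":1},{"x":0,"y":0,"z":0,"rx":0,"ry":0,"rz":0,"hand":1},{"x":0,"y":0,"z":0,"rx":0,"ry":0,"rz":0,"hand":1}]}}

```text
t: 13.73
tool_pos: [0.5366, 0.2171, 0.1126]
tcp_rot: [-3.141, -0.39, 3.049]
wrist_force: [-0.0, -0.8, -4.2]
finger_gap: 0.175
gripper_force: 58.8
```

```bash
python3 -c "
from h import *
snap('top','top4');snap('scene','scene4')
s=ctrl.observe();print(s['tool_pos'],s['tcp_rot'],s['wrist_force'],s['torque'])
a=load('top4')['img'];b=load('scene4')['img']
c=lambda i,x,y,w,h,W,H:cv2.resize(i[y:y+h,x:x+w],(W,H),interpolation=cv2.INTER_CUBIC)
cv2.imwrite('pics/c4.png',np.hstack([c(a,165,200,60,100,300,500),c(b,330,220,100,100,500,500)]))"
```

```text
[0.53660904 0.21708883 0.11251316] [-3.14135645 -0.39024764  3.04955025] [-0.32771193 -0.07558854 -4.19999561] [-0.04379289 -0.77432463 -0.01437241]
```

View pics/c4.png

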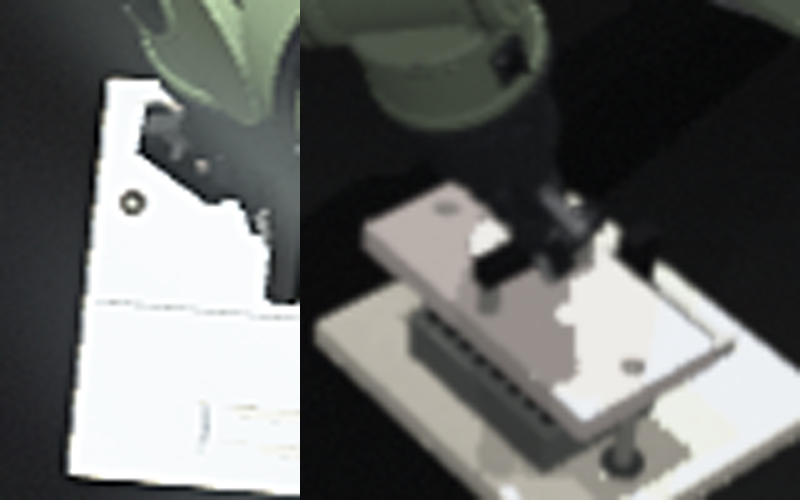

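The pin sits concentric in the left hole (top crop, (132,203)), the right hole at (447,207) shows no conflict, and the wrist reads no contact force. Lowering further.

Call:
{"api": "drive_tool", "payload": {"commands": [{"x":0,"y":0,"z":-0.04,"rx":0,"ry":0,"rz":0,"hand":1},{"x":0,"y":0,"z":-0.04,"rx":0,"ry":0,"rz":0,"hand":1},{"x":0,"y":0,"z":-0.04,"rx":0,"ry":0,"rz":0,"hand":1},{"x":0,"y":0,"z":-0.04,"rx":0,"ry":0,"rz":0,"hand":1},{"x":0,"y":0,"z":-0.04,"rx":0,"ry":0,"rz":0,"hand":1},{"x":0,"y":0,"z":-0.04,"rx":0,"ry":0,"rz":0,"hand":1},{"x":0,"y":0,"z":-0.04,"rx":0,"ry":0,"rz":0,"hand":1},{"x":0,"y":0,"z":0,"rx":0,"ry":0,"rz":0,"hand":1},{"x":0,"y":0,"z":0,"rx":0,"ry":0,"rz":0,"hand":1},{"x":0,"y":0,"z":0,"rx":0,"ry":0,"rz":0,"hand":1}]}}

```text
t: 14.67
tool_pos: [0.5366, 0.2171, 0.1041]
tcp_rot: [-3.141, -0.39, 3.05]
wrist_force: [1.0, 1.1, -4.0]
finger_gap: 0.173
gripper_force: 58.8
```

Call:
{"api": "drive_tool", "payload": {"commands": [{"x":0,"y":0,"z":-0.04,"rx":0,"ry":0,"rz":0,"hand":1},{"x":0,"y":0,"z":-0.04,"rx":0,"ry":0,"rz":0,"hand":1},{"x":0,"y":0,"z":-0.04,"rx":0,"ry":0,"rz":0,"hand":1},{"x":0,"y":0,"z":-0.04,"rx":0,"ry":0,"rz":0,"hand":1},{"x":0,"y":0,"z":-0.04,"rx":0,"ry":0,"rz":0,"hand":1},{"x":0,"y":0,"z":0,"rx":0,"ry":0,"rz":0,"hand":1},{"x":0,"y":0,"z":0,"rx":0,"ry":0,"rz":0,"hand":1},{"x":0,"y":0,"z":0,"rx":0,"ry":0,"rz":0,"hand":1},{"x":0,"y":0,"z":0,"rx":0,"ry":0,"rz":0,"hand":1},{"x":0,"y":0,"z":0,"rx":0,"ry":0,"rz":0,"hand":1}]}}

```text
t: 15.5
tool_pos: [0.5366, 0.2171, 0.0981]
tcp_rot: [-3.141, -0.39, 3.05]
wrist_force: [0.5, -0.1, -4.7]
finger_gap: 0.175
gripper_force: 58.8
```

Call:
{"api": "drive_tool", "payload": {"commands": [{"x":0,"y":0,"z":-0.035,"rx":0,"ry":0,"rz":0,"hand":1},{"x":0,"y":0,"z":-0.035,"rx":0,"ry":0,"rz":0,"hand":1},{"x":0,"y":0,"z":-0.035,"rx":0,"ry":0,"rz":0,"hand":1},{"x":0,"y":0,"z":-0.035,"rx":0,"ry":0,"rz":0,"hand":1},{"x":0,"y":0,"z":-0.035,"rx":0,"ry":0,"rz":0,"hand":1},{"x":0,"y":0,"z":-0.035,"rx":0,"ry":0,"rz":0,"hand":1},{"x":0,"y":0,"z":0,"rx":0,"ry":0,"rz":0,"hand":1},{"x":0,"y":0,"z":0,"rx":0,"ry":0,"rz":0,"hand":1},{"x":0,"y":0,"z":0,"rx":0,"ry":0,"rz":0,"hand":1},{"x":0,"y":0,"z":0,"rx":0,"ry":0,"rz":0,"hand":1}]}}

```text
t: 16.33
tool_pos: [0.5366, 0.2171, 0.0918]
tcp_rot: [-3.141, -0.39, 3.05]
wrist_force: [-0.1, 0.8, -4.8]
finger_gap: 0.18
gripper_force: 58.8
```

Call:
{"api": "drive_tool", "payload": {"commands": [{"x":0,"y":0,"z":-0.025,"rx":0,"ry":0,"rz":0,"hand":1},{"x":0,"y":0,"z":-0.025,"rx":0,"ry":0,"rz":0,"hand":1},{"x":0,"y":0,"z":-0.025,"rx":0,"ry":0,"rz":0,"hand":1},{"x":0,"y":0,"z":-0.025,"rx":0,"ry":0,"rz":0,"hand":1},{"x":0,"y":0,"z":0,"rx":0,"ry":0,"rz":0,"hand":1},{"x":0,"y":0,"z":0,"rx":0,"ry":0,"rz":0,"hand":1},{"x":0,"y":0,"z":0,"rx":0,"ry":0,"rz":0,"hand":1},{"x":0,"y":0,"z":0,"rx":0,"ry":0,"rz":0,"hand":1},{"x":0,"y":0,"z":0,"rx":0,"ry":0,"rz":0,"hand":1},{"x":0,"y":0,"z":0,"rx":0,"ry":0,"rz":0,"hand":1}]}}

```text
t: 17.17
tool_pos: [0.5366, 0.2171, 0.0888]
tcp_rot: [-3.141, -0.39, 3.05]
wrist_force: [0.1, -0.1, -3.8]
finger_gap: 0.176
gripper_force: 58.8
```

Call:
{"api": "drive_tool", "payload": {"commands": [{"x":0,"y":0,"z":-0.02,"rx":0,"ry":0,"rz":0,"hand":1},{"x":0,"y":0,"z":-0.02,"rx":0,"ry":0,"rz":0,"hand":1},{"x":0,"y":0,"z":-0.02,"rx":0,"ry":0,"rz":0,"hand":1},{"x":0,"y":0,"z":0,"rx":0,"ry":0,"rz":0,"hand":1},{"x":0,"y":0,"z":0,"rx":0,"ry":0,"rz":0,"hand":1},{"x":0,"y":0,"z":0,"rx":0,"ry":0,"rz":0,"hand":1},{"x":0,"y":0,"z":0,"rx":0,"ry":0,"rz":0,"hand":1},{"x":0,"y":0,"z":0,"rx":0,"ry":0,"rz":0,"hand":1},{"x":0,"y":0,"z":0,"rx":0,"ry":0,"rz":0,"hand":1},{"x":0,"y":0,"z":0,"rx":0,"ry":0,"rz":0,"hand":1}]}}

```text
t: 18.0
tool_pos: [0.5366, 0.2171, 0.087]
tcp_rot: [-3.141, -0.39, 3.05]
wrist_force: [0.7, 0.2, -4.3]
finger_gap: 0.177
gripper_force: 58.8
```

Call:
{"api": "drive_tool", "payload": {"commands": [{"x":0,"y":0,"z":-0.01,"rx":0,"ry":0,"rz":0,"hand":1},{"x":0,"y":0,"z":-0.01,"rx":0,"ry":0,"rz":0,"hand":1},{"x":0,"y":0,"z":-0.01,"rx":0,"ry":0,"rz":0,"hand":1},{"x":0,"y":0,"z":-0.01,"rx":0,"ry":0,"rz":0,"hand":1},{"x":0,"y":0,"z":-0.01,"rx":0,"ry":0,"rz":0,"hand":1},{"x":0,"y":0,"z":-0.01,"rx":0,"ry":0,"rz":0,"hand":1},{"x":0,"y":0,"z":0,"rx":0,"ry":0,"rz":0,"hand":1},{"x":0,"y":0,"z":0,"rx":0,"ry":0,"rz":0,"hand":1},{"x":0,"y":0,"z":0,"rx":0,"ry":0,"rz":0,"hand":1},{"x":0,"y":0,"z":0,"rx":0,"ry":0,"rz":0,"hand":1}]}}

```text
t: 18.83
tool_pos: [0.5366, 0.2171, 0.0852]
tcp_rot: [-3.141, -0.39, 3.05]
wrist_force: [0.4, 0.4, -4.8]
finger_gap: 0.178
gripper_force: 58.8
```

Call:
{"api": "drive_tool", "payload": {"commands": [{"x":0,"y":0,"z":-0.01,"rx":0,"ry":0,"rz":0,"hand":1},{"x":0,"y":0,"z":-0.01,"rx":0,"ry":0,"rz":0,"hand":1},{"x":0,"y":0,"z":-0.01,"rx":0,"ry":0,"rz":0,"hand":1},{"x":0,"y":0,"z":-0.01,"rx":0,"ry":0,"rz":0,"hand":1},{"x":0,"y":0,"z":-0.01,"rx":0,"ry":0,"rz":0,"hand":1},{"x":0,"y":0,"z":-0.01,"rx":0,"ry":0,"rz":0,"hand":1},{"x":0,"y":0,"z":0,"rx":0,"ry":0,"rz":0,"hand":1},{"x":0,"y":0,"z":0,"rx":0,"ry":0,"rz":0,"hand":1},{"x":0,"y":0,"z":0,"rx":0,"ry":0,"rz":0,"hand":1},{"x":0,"y":0,"z":0,"rx":0,"ry":0,"rz":0,"hand":1}]}}

```text
t: 19.67
tool_pos: [0.5366, 0.2171, 0.0834]
tcp_rot: [-3.141, -0.39, 3.05]
wrist_force: [0.3, 0.0, -3.6]
finger_gap: 0.181
gripper_force: 58.8
```

Call:
{"api": "drive_tool", "payload": {"commands": [{"x":0,"y":0,"z":-0.01,"rx":0,"ry":0,"rz":0,"hand":1},{"x":0,"y":0,"z":-0.01,"rx":0,"ry":0,"rz":0,"hand":1},{"x":0,"y":0,"z":-0.01,"rx":0,"ry":0,"rz":0,"hand":1},{"x":0,"y":0,"z":-0.01,"rx":0,"ry":0,"rz":0,"hand":1},{"x":0,"y":0,"z":-0.01,"rx":0,"ry":0,"rz":0,"hand":1},{"x":0,"y":0,"z":0,"rx":0,"ry":0,"rz":0,"hand":1},{"x":0,"y":0,"z":0,"rx":0,"ry":0,"rz":0,"hand":1},{"x":0,"y":0,"z":0,"rx":0,"ry":0,"rz":0,"hand":1},{"x":0,"y":0,"z":0,"rx":0,"ry":0,"rz":0,"hand":1},{"x":0,"y":0,"z":0,"rx":0,"ry":0,"rz":0,"hand":1}]}}

```text
t: 20.5
tool_pos: [0.5366, 0.2171, 0.0819]
tcp_rot: [-3.141, -0.39, 3.05]
wrist_force: [-0.4, -0.5, -3.3]
finger_gap: 0.18
gripper_force: 58.9
```

Call:
{"api": "drive_tool", "payload": {"commands": [{"x":0,"y":0,"z":-0.01,"rx":0,"ry":0,"rz":0,"hand":1},{"x":0,"y":0,"z":-0.01,"rx":0,"ry":0,"rz":0,"hand":1},{"x":0,"y":0,"z":-0.01,"rx":0,"ry":0,"rz":0,"hand":1},{"x":0,"y":0,"z":-0.01,"rx":0,"ry":0,"rz":0,"hand":1},{"x":0,"y":0,"z":0,"rx":0,"ry":0,"rz":0,"hand":1},{"x":0,"y":0,"z":0,"rx":0,"ry":0,"rz":0,"hand":1},{"x":0,"y":0,"z":0,"rx":0,"ry":0,"rz":0,"hand":1},{"x":0,"y":0,"z":0,"rx":0,"ry":0,"rz":0,"hand":1},{"x":0,"y":0,"z":0,"rx":0,"ry":0,"rz":0,"hand":1},{"x":0,"y":0,"z":0,"rx":0,"ry":0,"rz":0,"hand":1}]}}

```text
t: 21.33
tool_pos: [0.5366, 0.2171, 0.0817]
tcp_rot: [-3.142, -0.39, 3.05]
wrist_force: [-1.5, -4.2, 14.2]
finger_gap: 0.177
gripper_force: 61.3
```

```bash
python3 -c "
from h import *
snap('top','top5');snap('scene','scene5')
s=ctrl.observe();print(s['tool_pos'],s['tcp_rot'],s['wrist_force'],s['torque'])
a=load('top5')['img'];b=load('scene5')['img']
c=lambda i,x,y,w,h,W,H:cv2.resize(i[y:y+h,x:x+w],(W,H),interpolation=cv2.INTER_CUBIC)
cv2.imwrite('pics/c5.png',np.hstack([c(a,165,200,60,100,300,500),c(b,330,220,100,100,500,500)]))"
```

```text
[0.53659684 0.21704379 0.08174767] [-3.1414959  -0.39024296  3.04956182] [-1.69182639 -4.42126649 13.53230209] [-0.63312866  1.01785471  0.33791373]
```

View pics/c5.png

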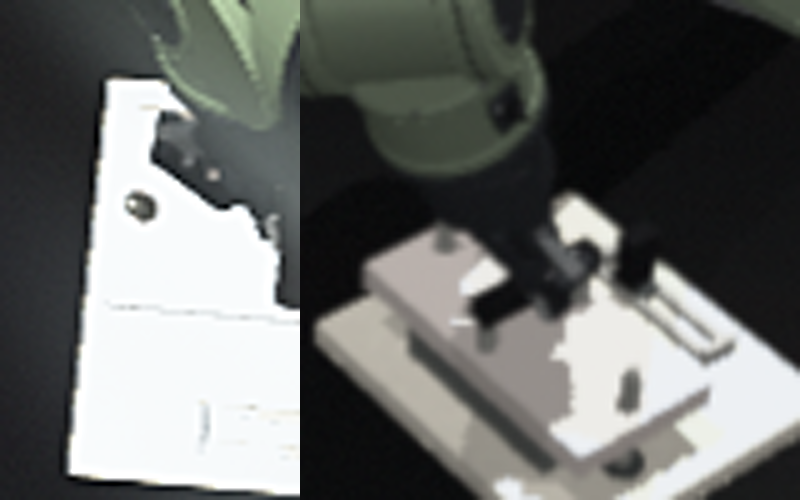

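Contact came at z≈0.0817 with about 18 N. The scene crop shows the plate lying flat on the block, with the left pin standing about 38 px out of its hole at (630,390), which matches 30 mm. Next I ease the load and open.

Call:
{"api": "drive_tool", "payload": {"commands": [{"x":0,"y":0,"z":0.01,"rx":0,"ry":0,"rz":0,"hand":1},{"x":0,"y":0,"z":0.01,"rx":0,"ry":0,"rz":0,"hand":1},{"x":0,"y":0,"z":0,"rx":0,"ry":0,"rz":0,"hand":1},{"x":0,"y":0,"z":0,"rx":0,"ry":0,"rz":0,"hand":0.7},{"x":0,"y":0,"z":0,"rx":0,"ry":0,"rz":0,"hand":0.5},{"x":0,"y":0,"z":0,"rx":0,"ry":0,"rz":0,"hand":0.3},{"x":0,"y":0,"z":0,"rx":0,"ry":0,"rz":0,"hand":0.3},{"x":0,"y":0,"z":0,"rx":0,"ry":0,"rz":0,"hand":0.3},{"x":0,"y":0,"z":0,"rx":0,"ry":0,"rz":0,"hand":0.3},{"x":0,"y":0,"z":0,"rx":0,"ry":0,"rz":0,"hand":0.3}]}}

```text
t: 22.27
tool_pos: [0.5366, 0.2171, 0.0813]
tcp_rot: [-3.141, -0.39, 3.05]
wrist_force: [-0.3, 0.8, -0.4]
finger_gap: 0.7
gripper_force: 0.0
```

Call:
{"api": "drive_tool", "payload": {"commands": [{"x":0,"y":0,"z":0.1,"rx":0,"ry":0,"rz":0,"hand":0.3},{"x":0,"y":0,"z":0.25,"rx":0,"ry":0,"rz":0,"hand":0.3},{"x":0,"y":0,"z":0.45,"rx":0,"ry":0,"rz":0,"hand":0.3},{"x":0,"y":0,"z":0.5,"rx":0,"ry":0,"rz":0,"hand":0.3},{"x":0,"y":0,"z":0.5,"rx":0,"ry":0,"rz":0,"hand":0.3},{"x":0,"y":0,"z":0.5,"rx":-0.04,"ry":-0.45,"rz":0,"hand":0.3},{"x":-0.2,"y":-0.1,"z":0.4,"rx":-0.04,"ry":-0.45,"rz":0,"hand":0.3},{"x":-0.3,"y":-0.2,"z":0.2,"rx":-0.04,"ry":-0.45,"rz":0,"hand":0.3},{"x":-0.4,"y":-0.2,"z":0,"rx":-0.04,"ry":-0.45,"rz":0,"hand":1},{"x":-0.4,"y":-0.2,"z":0,"rx":-0.04,"ry":-0.45,"rz":0,"hand":1}]}}

```text
t: 23.1
tool_pos: [0.4973, 0.196, 0.1699]
tcp_rot: [3.14, -0.19, 3.05]
wrist_force: [2.2, 1.3, -1.1]
finger_gap: 0.427
gripper_force: 0.0
```

Call:
{"api": "drive_tool", "payload": {"commands": [{"x":-0.4,"y":-0.2,"z":0,"rx":-0.04,"ry":-0.45,"rz":0,"hand":1},{"x":-0.4,"y":-0.2,"z":0,"rx":-0.04,"ry":-0.45,"rz":0,"hand":1},{"x":-0.4,"y":-0.2,"z":0,"rx":-0.04,"ry":-0.45,"rz":0,"hand":1},{"x":-0.4,"y":-0.2,"z":0,"rx":-0.04,"ry":-0.45,"rz":0,"hand":1},{"x":-0.3,"y":-0.2,"z":0,"rx":-0.04,"ry":-0.4,"rz":0,"hand":1},{"x":-0.2,"y":-0.2,"z":0,"rx":0,"ry":0,"rz":0,"hand":1},{"x":-0.1,"y":-0.2,"z":0,"rx":0,"ry":0,"rz":0,"hand":1},{"x":0,"y":0,"z":0,"rx":0,"ry":0,"rz":0,"hand":1},{"x":0,"y":0,"z":0,"rx":0,"ry":0,"rz":0,"hand":1},{"x":0,"y":0,"z":0,"rx":0,"ry":0,"rz":0,"hand":1}]}}

```text
t: 23.93
tool_pos: [0.4322, 0.1544, 0.1684]
tcp_rot: [3.14, -0.0, 3.049]
wrist_force: [-0.9, 0.7, 0.5]
finger_gap: 0.002
gripper_force: 0.0
```

Call:
{"api": "drive_tool", "payload": {"commands": [{"x":-0.1,"y":-0.15,"z":-0.2,"rx":0,"ry":0,"rz":0,"hand":1},{"x":0,"y":-0.06,"z":-0.4,"rx":0,"ry":0,"rz":0,"hand":1},{"x":0,"y":0,"z":-0.5,"rx":0,"ry":0,"rz":0,"hand":1},{"x":0,"y":0,"z":-0.6,"rx":0,"ry":0,"rz":0,"hand":1},{"x":0,"y":0,"z":-0.6,"rx":0,"ry":0,"rz":0,"hand":1},{"x":0,"y":0,"z":-0.6,"rx":0,"ry":0,"rz":0,"hand":1},{"x":0,"y":0,"z":-0.5,"rx":0,"ry":0,"rz":0,"hand":1},{"x":0,"y":0,"z":-0.4,"rx":0,"ry":0,"rz":0,"hand":1},{"x":0,"y":0,"z":-0.25,"rx":0,"ry":0,"rz":0,"hand":1},{"x":0,"y":0,"z":-0.05,"rx":0,"ry":0,"rz":0,"hand":1}]}}

```text
t: 24.77
tool_pos: [0.4285, 0.1481, 0.044]
tcp_rot: [3.142, -0.001, 3.05]
wrist_force: [0.3, 0.1, 0.3]
finger_gap: 0.003
gripper_force: 0.0
```

```bash
python3 -c "
from h import *
snap('top','top6');snap('scene','scene6')
s=ctrl.observe();print(s['tool_pos'],s['tcp_rot'],s['wrist_force'])
a=load('top6')['img'];b=load('scene6')['img']
c=lambda i,x,y,w,h,W,H:cv2.resize(i[y:y+h,x:x+w],(W,H),interpolation=cv2.INTER_CUBIC)
cv2.imwrite('pics/c6.png',np.hstack([c(a,170,210,120,120,400,400),c(b,330,220,120,120,400,400)]))"
```

```text
[0.42872933 0.14804832 0.04508577] [ 3.14109447e+00 -6.60204086e-04  3.05000969e+00] [ 0.24162724 -0.08057206 -0.18353932]
```

View pics/c6.png

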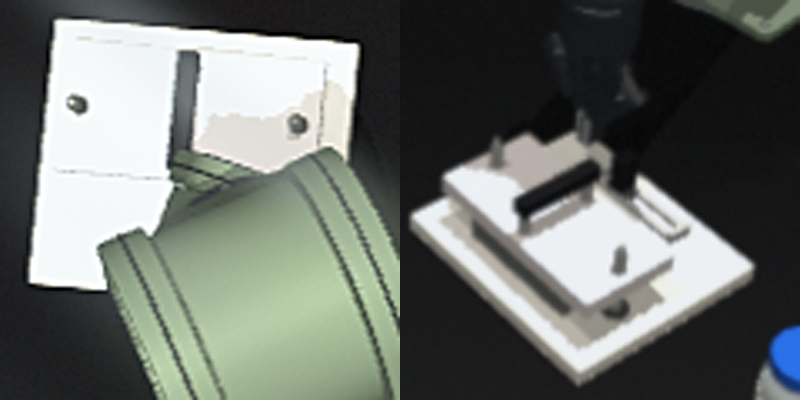

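The plate lies flat with both pins through it (scene crop (497,150) and (620,258)), and the closed fingers are beside the grip at (625,165). Pushing the slide along +y now.

Call:
{"api": "drive_tool", "payload": {"commands": [{"x":0.01,"y":0.1,"z":0,"rx":0,"ry":0,"rz":0,"hand":1},{"x":0.018,"y":0.2,"z":0,"rx":0,"ry":0,"rz":0,"hand":1},{"x":0.018,"y":0.2,"z":0,"rx":0,"ry":0,"rz":0,"hand":1},{"x":0.018,"y":0.2,"z":0,"rx":0,"ry":0,"rz":0,"hand":1},{"x":0.018,"y":0.2,"z":0,"rx":0,"ry":0,"rz":0,"hand":1},{"x":0.018,"y":0.2,"z":0,"rx":0,"ry":0,"rz":0,"hand":1},{"x":0.018,"y":0.2,"z":0,"rx":0,"ry":0,"rz":0,"hand":1},{"x":0.018,"y":0.2,"z":0,"rx":0,"ry":0,"rz":0,"hand":1},{"x":0.018,"y":0.2,"z":0,"rx":0,"ry":0,"rz":0,"hand":1},{"x":0.018,"y":0.2,"z":0,"rx":0,"ry":0,"rz":0,"hand":1}]}}

```text
t: 25.7
tool_pos: [0.4338, 0.205, 0.0453]
tcp_rot: [3.142, -0.0, 3.05]
wrist_force: [-0.2, -4.3, 3.3]
finger_gap: -0.0
gripper_force: 2.4
```

Call:
{"api": "drive_tool", "payload": {"commands": [{"x":0.009,"y":0.1,"z":0,"rx":0,"ry":0,"rz":0,"hand":1},{"x":0.009,"y":0.1,"z":0,"rx":0,"ry":0,"rz":0,"hand":1},{"x":0.009,"y":0.1,"z":0,"rx":0,"ry":0,"rz":0,"hand":1},{"x":0.009,"y":0.1,"z":0,"rx":0,"ry":0,"rz":0,"hand":1},{"x":0.009,"y":0.1,"z":0,"rx":0,"ry":0,"rz":0,"hand":1},{"x":0.009,"y":0.1,"z":0,"rx":0,"ry":0,"rz":0,"hand":1},{"x":0,"y":0,"z":0,"rx":0,"ry":0,"rz":0,"hand":1},{"x":0,"y":0,"z":0,"rx":0,"ry":0,"rz":0,"hand":1},{"x":0,"y":0,"z":0,"rx":0,"ry":0,"rz":0,"hand":1},{"x":0,"y":0,"z":0,"rx":0,"ry":0,"rz":0,"hand":1}]}}

```text
t: 26.53
tool_pos: [0.4353, 0.2223, 0.0453]
tcp_rot: [-3.142, -0.001, 3.049]
wrist_force: [-0.3, -4.9, 3.3]
finger_gap: -0.001
gripper_force: 2.8
```

Call:
{"api": "drive_tool", "payload": {"commands": [{"x":0.007,"y":0.08,"z":0,"rx":0,"ry":0,"rz":0,"hand":1},{"x":0.007,"y":0.08,"z":0,"rx":0,"ry":0,"rz":0,"hand":1},{"x":0.007,"y":0.08,"z":0,"rx":0,"ry":0,"rz":0,"hand":1},{"x":0.007,"y":0.08,"z":0,"rx":0,"ry":0,"rz":0,"hand":1},{"x":0,"y":0,"z":0,"rx":0,"ry":0,"rz":0,"hand":1},{"x":0,"y":0,"z":0,"rx":0,"ry":0,"rz":0,"hand":1},{"x":0,"y":0,"z":0,"rx":0,"ry":0,"rz":0,"hand":1},{"x":0,"y":0,"z":0,"rx":0,"ry":0,"rz":0,"hand":1},{"x":0,"y":0,"z":0,"rx":0,"ry":0,"rz":0,"hand":1},{"x":0,"y":0,"z":0,"rx":0,"ry":0,"rz":0,"hand":1}]}}

```text
t: 27.37
tool_pos: [0.436, 0.2304, 0.0452]
tcp_rot: [-3.139, -0.001, 3.048]
wrist_force: [-2.7, -14.1, 9.7]
finger_gap: -0.002
gripper_force: 7.1
```

Call:
{"api": "drive_tool", "payload": {"commands": [{"x":0.003,"y":0.03,"z":0,"rx":0,"ry":0,"rz":0,"hand":1},{"x":0.002,"y":0.02,"z":0,"rx":0,"ry":0,"rz":0,"hand":1},{"x":0,"y":0,"z":0,"rx":0,"ry":0,"rz":0,"hand":1},{"x":0,"y":0,"z":0,"rx":0,"ry":0,"rz":0,"hand":1},{"x":0,"y":0,"z":0,"rx":0,"ry":0,"rz":0,"hand":1},{"x":0,"y":0,"z":0,"rx":0,"ry":0,"rz":0,"hand":1},{"x":0,"y":0,"z":0,"rx":0,"ry":0,"rz":0,"hand":1},{"x":0,"y":0,"z":0,"rx":0,"ry":0,"rz":0,"hand":1},{"x":0,"y":0,"z":0,"rx":0,"ry":0,"rz":0,"hand":1},{"x":0,"y":0,"z":0,"rx":0,"ry":0,"rz":0,"hand":1}]}}

```text
t: 28.2
tool_pos: [0.436, 0.2307, 0.0452]
tcp_rot: [-3.136, -0.001, 3.048]
wrist_force: [-3.4, -20.1, 13.8]
finger_gap: -0.001
gripper_force: 10.6
```

At the stop: the force rose to 20 N with almost no motion, and it was held for about 1 s. Now I withdraw along -y so the spring takes the slide home.

Call:
{"api": "drive_tool", "payload": {"commands": [{"x":-0.009,"y":-0.1,"z":0,"rx":0,"ry":0,"rz":0,"hand":1},{"x":-0.025,"y":-0.28,"z":0,"rx":0,"ry":0,"rz":0,"hand":1},{"x":-0.032,"y":-0.36,"z":0,"rx":0,"ry":0,"rz":0,"hand":1},{"x":-0.032,"y":-0.36,"z":0,"rx":0,"ry":0,"rz":0,"hand":1},{"x":-0.032,"y":-0.36,"z":0,"rx":0,"ry":0,"rz":0,"hand":1},{"x":-0.032,"y":-0.36,"z":0,"rx":0,"ry":0,"rz":0,"hand":1},{"x":-0.032,"y":-0.36,"z":0,"rx":0,"ry":0,"rz":0,"hand":1},{"x":-0.032,"y":-0.36,"z":0,"rx":0,"ry":0,"rz":0,"hand":1},{"x":-0.02,"y":-0.26,"z":0,"rx":0,"ry":0,"rz":0,"hand":1},{"x":0,"y":0,"z":0.1,"rx":0,"ry":0,"rz":0,"hand":1}]}}

```text
t: 29.03
tool_pos: [0.4288, 0.1482, 0.0481]
tcp_rot: [-3.141, -0.001, 3.049]
wrist_force: [0.1, -0.1, 0.6]
finger_gap: 0.003
gripper_force: 0.0
```

Call:
{"api": "drive_tool", "payload": {"commands": [{"x":0,"y":0,"z":0.3,"rx":0,"ry":0,"rz":0,"hand":1},{"x":0,"y":0,"z":0.5,"rx":0,"ry":0,"rz":0,"hand":1},{"x":0,"y":-0.2,"z":0.7,"rx":0,"ry":0,"rz":0,"hand":1},{"x":0,"y":-0.4,"z":0.7,"rx":0,"ry":0,"rz":0,"hand":1},{"x":0,"y":-0.6,"z":0.7,"rx":0,"ry":0,"rz":0,"hand":1},{"x":0,"y":-0.7,"z":0.7,"rx":0,"ry":0,"rz":0,"hand":1},{"x":0,"y":-0.7,"z":0.6,"rx":0,"ry":0,"rz":0,"hand":1},{"x":0,"y":-0.7,"z":0.4,"rx":0,"ry":0,"rz":0,"hand":1},{"x":0,"y":-0.4,"z":0.2,"rx":0,"ry":0,"rz":0,"hand":1},{"x":0,"y":-0.2,"z":0,"rx":0,"ry":0,"rz":0,"hand":1}]}}

```text
t: 29.87
tool_pos: [0.4294, 0.0316, 0.1935]
tcp_rot: [3.141, 0.002, 3.048]
wrist_force: [-0.6, -0.5, -0.0]
finger_gap: -0.003
gripper_force: 0.0
```

```bash
python3 -c "
from h import *
snap('top','top7');snap('scene','scene7')
s=ctrl.observe();print(s['t'],s['tool_pos'],s['wrist_force'])
a=load('top7')['img'];b=load('scene7')['img']
c=lambda i,x,y,w,h,W,H:cv2.resize(i[y:y+h,x:x+w],(W,H),interpolation=cv2.INTER_CUBIC)
cv2.imwrite('pics/c7.png',np.hstack([c(a,170,210,120,120,400,400),c(b,330,220,120,120,400,400)]))"
```

```text
29.9667 [0.42909    0.03255888 0.19225892] [-0.14040076  0.37652893 -1.06278219]
```

View pics/c7.png

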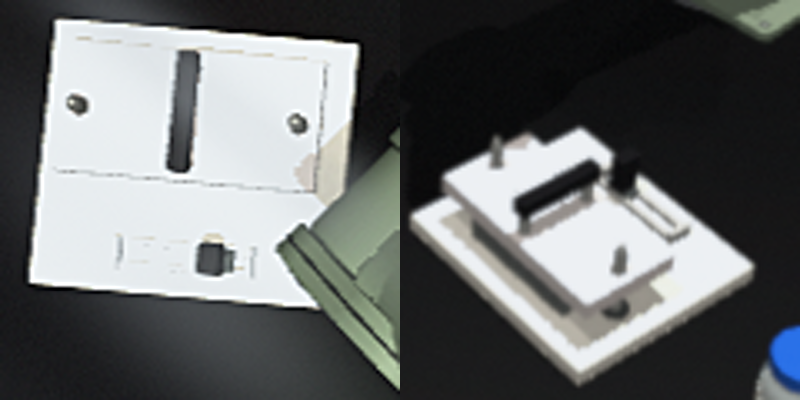

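The plate lies flat on both pins, the slide grip is back home at crop (212,258), which is its original pixel (≈234,287), and the robot is clear of everything.

```bash
python3 -c "
from h import *
print(ctrl.sign_off())"
```

```text
the job is handed in; nothing more can be done
None
```

The job is handed in: the plate is flat and closed over both pins, the slide was pushed to its stop, held about a second and sprang back home, and the arm touched none of the bystanders; about 30 s of the 58 s were used.

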